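Set the parts case's lid and tip the sorted sax parts in

TASK

Raise the stiff lid of the parts case, which was left ajar, until it stands at about 60 degrees from closed, and leave it standing there by itself as a backstop. Then tip up the hinged sorting pan beside the case so that all three saxophone parts slide off it into the case, and let the pan down flat again. Do not knock over or shove the other things on the bench.

Things in the scene. Friction and masses are not known exactly. Their poses are not given: they have to be found in the camera images.
- case: open grey plastic parts case, 180 (x) x 240 (y) x 80 mm high, 5 mm walls, fixed to the bench. Origin: centre of its underside; x points to the hinge side (away from the robot), y to the side that carries the sorting pan, z up. On its +y side a steel foot (6 mm) and a post carry the pan
- lid (a joint): angle of the lid, rad: 0 closed (level), grows as the front edge rises; about 1.05 is 60 degrees. Travel 0 to 1.9. Stiff hinge along the case's y axis on its far (+x) rim: the lid stays where it is left; about 5 N at its edge moves it. It starts slightly ajar
- lid_hinge (a point): point on the lid's hinge line, at mid-width of the lid, on its underside: 90 mm in x, -15 mm in y, 81 mm in z in the case's frame. The lid is a flat aluminium plate without handle, 195 mm from hinge to front edge, 210 mm wide (y -120 to 90 mm of the case), 6 mm thick; closed, it overhangs the case's front wall by 15 mm and leaves a 25 mm gap at the pan's side
- lid_edge (a point): middle of the lid's free front edge, on its underside, 195 mm from the hinge; moves with the lid. Its axes are the lid's: x from the front edge to the hinge, z out of the lid's upper face
- pan (a joint): tipping angle of the pan, rad: 0 level and resting, grows as its tail is lifted; travel 0 to 1.15. It falls back softly when released. The parts start to slide at about 0.45 to 0.65
- pan_pivot (a point): pan's pivot, on the case's +y wall: 120 mm in y, 85 mm in z in the case's frame; the pivot axis is the case's x. The steel pan is 156 mm wide (x), its floor 4 mm thick, from 15 mm inside the case (open spout end) to 165 mm out (tail wall); side and tail walls 26 mm high
- pan_tongue (a point): grasp point on the pan's wooden tongue: 26 mm wide (x), 12 mm thick, sticking out 52 mm level from the tail wall at 91 to 101 mm over the bench when the pan rests. The point lies at its middle, 197 mm in y and 10 mm in z from the pivot, in the pan's frame (moves with the pan). Gripped across x it can swing between the pads as the pan tips
- case_in (a point): centre of the case's inner floor
- key_cup_mid (a point): brass key: round cup 34 mm across with an arm, 76 mm long in all (along its y), 14 mm high, 60 g; starts in the pan. The point is 8 mm over its underside, amid its length
- mouthpiece_mid (a point): black tapering mouthpiece with a brass clamp, 78 mm long (along its y), 27 mm wide and high, 70 g; starts in the pan. The point is 8 mm over its underside
- key_guard_mid (a point): brass key guard: plate 70 x 28 mm with a bar on two posts, 29 mm high, 80 g; starts in the pan. The point is 8 mm over its underside
- spray: bystander: clear spray bottle, 54 mm across, 173 mm tall, upright, origin at centre of its foot. It, the jar and the can stand in any order at two places in front of the case and one at its -y side
- jar: bystander: amber glass jar with steel lid, 64 mm across, 75 mm tall, origin under its centre
- can: bystander: plain metal can, 56 mm across, 110 mm tall, origin under its centre
- rod_block: bystander: wooden block 130 x 80 x 20 mm with upright steel rods up to 148 mm high, origin under its centre
- hammer: bystander: hammer lying flat, origin under its centre
- neck: bystander: bent brass saxophone neck pipe lying flat, about 180 mm long, 28 mm high
- driver: bystander: screwdriver lying flat
- cork: bystander: cork block 90 x 60 x 35 mm
There are look-alikes about, which are no part of the job. Leave any turquoise or white look-alike of the part that bears key_cup_mid alone.

How it is judged:
By the outcome, as a careful person would: the job done as asked, in the order asked, and still so for the second after the job is handed in, with the robot touching nothing.
It also fails if it takes over 67 s, if anything falls off the work surface, if the arm or the gripper's body presses on something with over 40 N, if the wrist force passes 120 N, or if a joint passes its speed limit or range.

ROBOT

A 6-joint arm with a two-finger parallel gripper is mounted at the origin on the work surface. World frame = base frame: x ahead of the robot, y to its left, z up, the work surface at z = 0. Lengths are in m, angles in rad, forces in N, time in s.
With the tool pointing down it reaches from about 0.225 to 0.875 m from the base axis. Payload 3.4 kg.
Tool frame: the origin (TCP) lies where the fingers leave the gripper's body, on its centre line; the fingertips stand 73 mm ahead of it and the grasp point (between the pads) lies 54 mm ahead of it (manip.pinch_z is the distance from the TCP to the grasp point, in m); z points along the fingers, y is the line along which they close (so a half turn about z gives the same grasp; the last joint's range is limited). The gripper opens to 85 mm and grips with 20 to 120 N. Pads are 22 mm wide; open, the fingers measure 114 mm over their backs; the gripper's body (76 mm by 85 mm) begins 54 mm behind the grasp point. The pads swing forward as they close: fully open they stand 13 mm farther back than shut.
Start: joints at [-1.457, 0.276, 1.505, -0, 1.361, -0.121], TCP at [0.134, -0.559, 0.304] pointing down, gripper open.
Joint ranges: [-2.89, 2.89], [-0.75, 2.08], [0.22, 2.7], [-1.18, 4.32], [0.11, 2.71], [-2.7, 2.7]. Speed limits (rad/s): [2.57, 2.57, 3.14, 3.14, 3.14, 3.14].

INTERFACE

Orientations are given as a unit quaternion [w, x, y, z].
In Python, from rig import readout, imaging, manip gives the robot as it stands. The module is installed in compiled form; this text tells all that it offers.
- The arm moves only by the tool servo_tool, never from a script. Its argument "moves" is a list of rows, each an object with "dp": the shift along the tool's x, y, z in units of 0.2 m (1.0 is 0.2 m), a list of three; "delta_rot": the turn, a rotation vector about the tool's x, y, z in units of 0.1 rad (1.0 is 0.1 rad), a list of three; "fingers": the opening, from 0 (shut) to 1 (fully open). In form: [{"dp": [dx, dy, dz], "delta_rot": [wx, wy, wz], "fingers": fingers}, ...]. A call has 1 to 5 rows; each row shifts and turns the commanded pose from where the row before left it, along the tool's axes as they then stand; what a row does not reach is not made up. A row lasts 1/10 s, in which the tool goes at most 50 mm and 8.59 degrees, less where a joint would pass 70% of its speed; a pose out of reach is approached as far as the arm can. A call with a number of a shift or a turn outside -1 to 1 is refused whole. A call with a gripper value outside its range is refused whole. The fingers move at their own pace and stop on an object; "force" is the grip in N (left out, the last holds). Time passes only in rows, so rows that do not move let the fingers close. It gives the time, the measured TCP pose, the force, the opening and the grip force at its end, in the units of the state.
- readout.get_state(): the state, without advancing time (a new reading comes with each control period).
- imaging.get_image(name): name is "scene" or "top"; returns (picture, depth): 400x640x3 uint8, red, green, blue; 400x640 float32, m along the optical axis (not along the pixel's ray), 0 where there is no reading.
- imaging.calibration(name): a dict with "intrinsics" (3x3 intrinsics, pixels), "R" (3x3) and "t" (3): a world point X has camera coordinates R X + t. Camera axes: x right, y down, z forward; pixel columns grow to the right and rows downward; lengths in m; the calibration is good to about 2 mm. A picture is of the moment at which its call begins. calibration takes no time and is no camera call.
- manip.sign_off(): hands the job in; it is judged then, once.
The state is a dict: "clock": time; "qpos": joint angles; "qd": joint speeds; "effort": joint torques, N m; "position": TCP position; "ee_rot": TCP orientation; "contact_force": force on the tool from outside, world axes, zero at the start; "moment": the same for the moment, N m; "width": finger opening in m; "gripper_force": force on a finger pad.
Only numpy, scipy, OpenCV 4.12 (cv2) and the standard library are available. Lean on these libraries where they do the work, as an engineer would, in place of code of your own. Each camera call takes 0.05 s, during which the arm holds its last target. There are 200 camera calls.

## Working session

There is one attempt and no reset: what is moved stays moved. The work goes in short steps, Python scripts to look and compute and a tool call to move; the robot and the scene stay as the last step left them, time stands still between calls to the robot, and variables do not carry over. Pictures are saved under pics/ and viewed, at most 10 in all, crops included, and the job is handed in when it is done.

Besides the shell and the picture viewer there is one more tool, called after "Request:" by a JSON object that holds its "op" and its "data". servo_tool: Moves the arm, as the interface text tells. Its arguments: {"type":"object","properties":{"moves":{"type":"array"},"force":{"type":"number"}},"required":["moves"]}

```bash
mkdir -p pics
python3 - <<'E'
from rig import readout, imaging, manip
import numpy as np, cv2
for n in("scene","top"):
    p,d=imaging.get_image(n); np.savez(f"{n}0.npz",p=p,d=d); cv2.imwrite(f"pics/{n}0.png",p[:,:,::-1])
    c=imaging.calibration(n); print(n,c["intrinsics"].round(1).tolist(),c["R"].round(3).tolist(),c["t"].round(3).tolist())
s=readout.get_state(); print(s)
E
```

```text
scene [[440.2, 0.0, 322.7], [0.0, 440.2, 203.1], [0.0, 0.0, 1.0]] [[-0.391, 0.92, -0.013], [0.595, 0.242, -0.766], [-0.702, -0.308, -0.642]] [0.224, -0.256, 1.621]
top [[394.7, 0.0, 317.5], [0.0, 394.7, 198.0], [0.0, 0.0, 1.0]] [[0.024, -1.0, 0.001], [-0.981, -0.024, -0.195], [0.195, 0.004, -0.981]] [-0.021, 0.532, 1.061]
{'clock': 0.1, 'qpos': array([-1.45698833e+00,  2.76550354e-01,  1.50600822e+00,  1.20197631e-05,
        1.36076206e+00, -1.21013126e-01]), 'qd': array([-0.00140818, -0.00214657, -0.00232446, -0.00028384,  0.00112639,
        0.0009156 ]), 'effort': array([ 3.35565701e-04, -4.17699873e+01, -2.46405244e+01, -2.37813911e-04,
        5.85377536e-03, -8.95545696e-06]), 'position': array([ 0.1337335 , -0.55885471,  0.30311486]), 'ee_rot': array([-8.63962739e-04,  9.93115071e-01,  1.17139699e-01,  8.98925467e-06]), 'contact_force': array([-0.61621435, -0.31518234,  0.44396629]), 'moment': array([-0.01843519, -0.00103139, -0.00262083]), 'gripper_force': 0.0, 'width': 0.08556834881386048}
```

View pics/scene0.png

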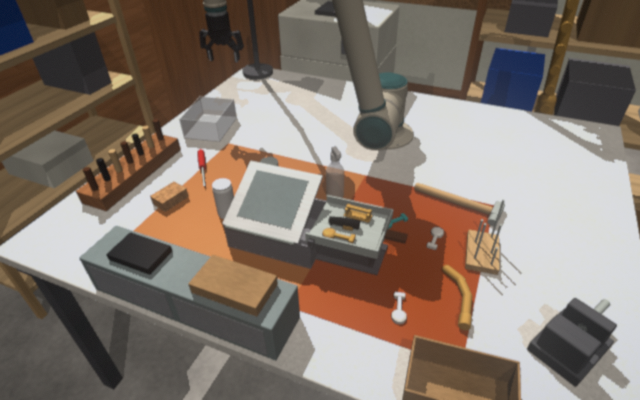

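View pics/top0.png

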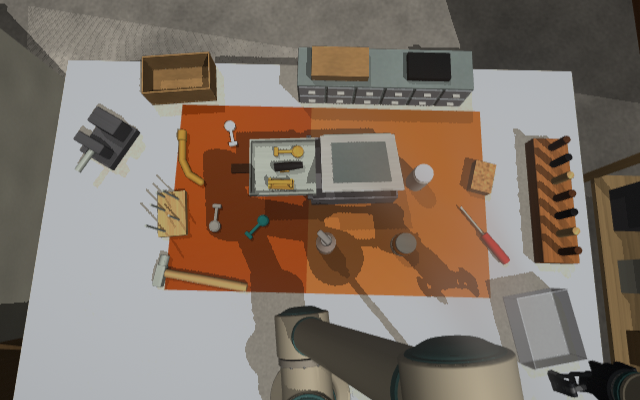

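The scene view shows the lidded case (270,205) with the pan to its right (350,225). In the top view the lid is at (360,162), the pan at (283,167) and the tongue at (241,169). The spray bottle is at (326,240), with a can or jar at (405,243) and another at (423,175). Brass-like parts lie in the pan. Turquoise and white look-alikes lie outside it at (257,226), (215,218) and (231,132). Next I measure and take an enlarged crop.

```bash
cat > h.py <<'E'
import numpy as np, cv2
from rig import imaging
def cloud(n,d):
    c=imaging.calibration(n);K=c["intrinsics"];v,u=np.mgrid[:d.shape[0],:d.shape[1]]
    P=np.stack([(u-K[0,2])/K[0,0]*d,(v-K[1,2])/K[1,1]*d,d],-1)
    W=(P-c["t"])@c["R"]; W[d==0]=np.nan; return W
def proj(n,X):
    c=imaging.calibration(n);q=(np.atleast_2d(X)@c["R"].T+c["t"])@c["intrinsics"].T
    return q[:,:2]/q[:,2:]
E
python3 - <<'E'
from h import *
f=np.load("top0.npz");W=cloud("top",f["d"]);p=f["p"]
g=np.load("scene0.npz")
def at(u,v,r=1): return np.nanmedian(W[v-r:v+r+1,u-r:u+r+1].reshape(-1,3),0).round(3)
for nm,uv in dict(lidFL=(324,187),lidFR=(398,186),lidBL=(323,140),lidBR=(393,140),lidmid=(361,163),lid2=(361,185),lid3=(361,139),tongue=(241,169),tongueTip=(234,169),panfloor=(275,168),spray=(326,240),front2=(405,243),side=(423,175),bench=(290,280)).items(): print(nm,at(*uv))
# lid plane fit
R=W[145:180,330:392].reshape(-1,3);R=R[~np.isnan(R).any(1)]
A=np.c_[R[:,:2],np.ones(len(R))];k=np.linalg.lstsq(A,R[:,2],rcond=None)[0];print("plane",k,"res",(A@k-R[:,2]).std())
a=p[110:270,220:450];a=cv2.resize(a,None,fx=3.4,fy=3.4,interpolation=cv2.INTER_CUBIC)
cv2.imwrite("pics/c1.png",a[:,:,::-1])
b=g["p"][140:280,200:420];b=cv2.resize(b,None,fx=3.5,fy=3.5,interpolation=cv2.INTER_CUBIC);cv2.imwrite("pics/c2.png",b[:,:,::-1])
E
```

```text
lidFL [ 0.539 -0.025  0.163]
lidFR [ 0.546 -0.213  0.164]
lidBL [ 0.689 -0.02   0.095]
lidBR [ 0.693 -0.214  0.098]
lidmid [ 0.614 -0.122  0.134]
lid2 [ 0.547 -0.119  0.162]
lid3 [ 0.695 -0.126  0.094]
tongue [0.598 0.203 0.099]
tongueTip [0.597 0.222 0.101]
panfloor [0.6   0.109 0.112]
spray [ 0.403 -0.032  0.173]
front2 [ 0.41  -0.248  0.074]
side [ 0.591 -0.293  0.11 ]
bench [0.303 0.064 0.002]
plane [-0.45259679 -0.02320466  0.40809014] res 0.0016909632925638204
```

View pics/c1.png

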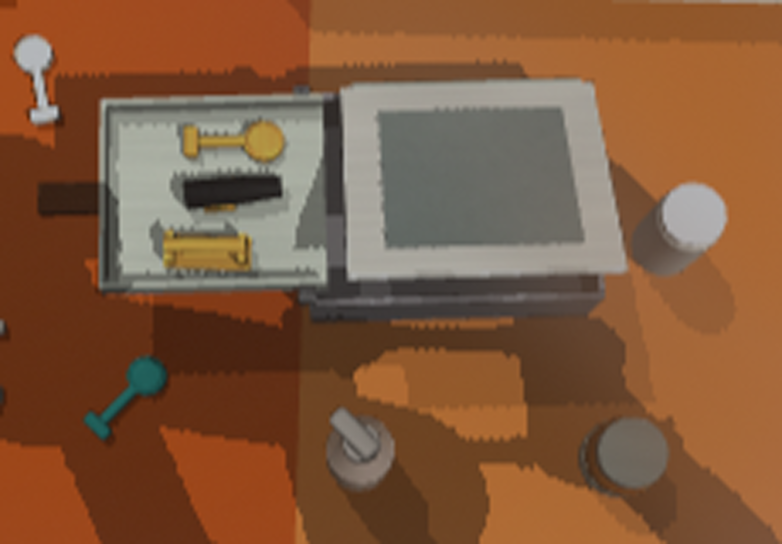

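View pics/c2.png

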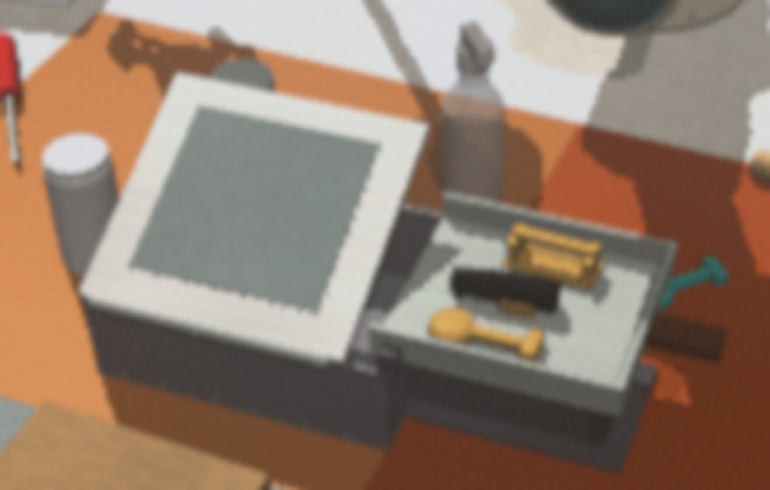

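The crops confirm that the pan holds the three real parts: the brass key (230,140), the mouthpiece (232,190) and the guard (208,250). The turquoise key at (128,395) and the white one at (38,75) lie outside on the bench, so they're look-alikes. The spray bottle is at (360,450) and the jar at (630,455), both in front of the case. The can is at (690,215) on its -y side. Next I fit the case pose from the lid and check it against the pan.

```bash
cat >> h.py <<'E'
def caseT(x,y,yaw):
    c,s=np.cos(yaw),np.sin(yaw); return lambda P:np.asarray(P)@np.array([[c,s,0],[-s,c,0],[0,0,1]])+[x,y,0]
def lidfit(W,box):
    v0,v1,u0,u1=box;R=W[v0:v1,u0:u1].reshape(-1,3);R=R[~np.isnan(R).any(1)]
    A=np.c_[R[:,:2],np.ones(len(R))];k=np.linalg.lstsq(A,R[:,2],rcond=None)[0]
    return k
E
python3 - <<'E'
from h import *
f=np.load("top0.npz");W=cloud("top",f["d"])
k=lidfit(W,(145,180,330,392))
ang=np.arctan(np.hypot(*k[:2]))
S=W[125:200,300:420];e=S[...,2]-(S[...,:2]@k[:2]+k[2])
m=(np.abs(e)<0.006)&(S[...,2]>0.085)
m=cv2.morphologyEx(m.astype(np.uint8),cv2.MORPH_OPEN,np.ones((5,5)))>0
Q=S[m]
(cx,cy),sz,an=None or cv2.minAreaRect((Q[:,:2]*1000).astype(np.float32));print("rect",cx,cy,sz,an,"ang",ang)
# precise: rotate lid points by yaw candidates: use edges
for yaw in (0.03,0.04,0.05):
    ex=np.array([np.cos(yaw),np.sin(yaw)]);ey=np.array([-ex[1],ex[0]])
    X=Q[:,:2]@ex;Y=Q[:,:2]@ey
    print(yaw,np.percentile(X,[.3,99.7]).round(3),np.percentile(Y,[.3,99.7]).round(3))
# pan rim pts
B=W[125:210,230:325];mm=(B[...,2]>0.105)&(B[...,2]<0.125);r=cv2.minAreaRect((B[mm][:,:2]*1000).astype(np.float32));print("pan rect",r, cv2.boxPoints(r).round(0).tolist())
T=W[150:190,225:252];t=T[(T[...,2]>0.085)&(T[...,2]<0.108)];print("tongue",len(t),t.min(0),t.max(0),np.median(t,0), "dir",cv2.fitLine((t[:,:2]).astype(np.float32),cv2.DIST_L2,0,.01,.01).ravel())
E
```

```text
rect 624.5699462890625 -119.2465591430664 (181.676513671875, 210.0476531982422) 2.860413074493408 ang 0.425504600962456
0.03 [0.53  0.711] [-0.242 -0.034]
0.04 [0.529 0.709] [-0.248 -0.04 ]
0.05 [0.528 0.707] [-0.254 -0.046]
pan rect ((610.0573120117188, 81.50447082519531), (157.504150390625, 214.22161865234375), 3.0126965045928955) [[526.0, 184.0], [537.0, -30.0], [694.0, -21.0], [683.0, 193.0]]
tongue 224 [0.54475731 0.17286416 0.09211337] [0.65262926 0.23145399 0.10779171] [0.60176589 0.20049413 0.10010011] dir [0.41102225 0.9116253  0.601546   0.20096745]
```

The case origin fits at about (0.620, -0.103) with yaw 0.050, and the lid is at 0.425 rad. I'll close the fingers, move in front of the case between the spray and the jar, tilt the tool forward by 0.5 rad, and hook the lid edge from below.

Request:
{"op": "servo_tool", "data": {"moves": [{"dp":[0.169,-0.136,0],"delta_rot":[0,0,0],"fingers":0},{"dp":[0.169,-0.136,0],"delta_rot":[0,0,0],"fingers":0},{"dp":[0.169,-0.136,0],"delta_rot":[0,0,0],"fingers":0},{"dp":[0.169,-0.136,0],"delta_rot":[0,0,0],"fingers":0},{"dp":[0.169,-0.136,0],"delta_rot":[0,0,0],"fingers":0}]}}

```text
clock: 0.6
position: [0.2671, -0.386, 0.3035]
ee_rot: [-0.0, 0.993, 0.117, -0.0]
contact_force: [1.4, -0.2, 0.2]
width: 0.0122
gripper_force: 0.0
```

Request:
{"op": "servo_tool", "data": {"moves": [{"dp":[0.169,-0.136,0],"delta_rot":[0,0,0],"fingers":0},{"dp":[0.169,-0.136,0],"delta_rot":[0,0,0],"fingers":0},{"dp":[0.169,-0.136,0],"delta_rot":[0,0,0],"fingers":0},{"dp":[0.169,-0.136,0],"delta_rot":[0,0,0],"fingers":0},{"dp":[0.169,-0.136,0],"delta_rot":[0,0,0],"fingers":0}]}}

```text
clock: 1.1
position: [0.3998, -0.2144, 0.3037]
ee_rot: [-0.0, 0.993, 0.117, -0.0]
contact_force: [0.0, 1.1, 0.7]
width: -0.0001
gripper_force: 0.0
```

Request:
{"op": "servo_tool", "data": {"moves": [{"dp":[0.169,-0.136,0],"delta_rot":[0,0,0],"fingers":0},{"dp":[0.169,-0.136,0],"delta_rot":[0,0,0],"fingers":0},{"dp":[0,0,0],"delta_rot":[0,0,0.92],"fingers":0},{"dp":[0,0,0],"delta_rot":[0,0,0.92],"fingers":0},{"dp":[0,0,0],"delta_rot":[0,1,0],"fingers":0}]}}

```text
clock: 1.6
position: [0.4543, -0.147, 0.3031]
ee_rot: [-0.002, 0.998, 0.026, 0.051]
contact_force: [0.0, -0.3, -0.3]
width: -0.0002
gripper_force: 0.0
```

Request:
{"op": "servo_tool", "data": {"moves": [{"dp":[0,0,0],"delta_rot":[0,1,0],"fingers":0},{"dp":[0,0,0],"delta_rot":[0,1,0],"fingers":0},{"dp":[0,0,0],"delta_rot":[0,1,0],"fingers":0},{"dp":[0,0,0],"delta_rot":[0,1,0],"fingers":0},{"dp":[0,0,0],"delta_rot":[0,0,0],"fingers":0}]}}

```text
clock: 2.1
position: [0.4498, -0.1466, 0.3023]
ee_rot: [-0.007, 0.969, 0.023, 0.246]
contact_force: [-1.0, -1.1, -1.6]
width: 0.0001
gripper_force: 0.0
```

```bash
cat >> h.py <<'E'
from scipy.spatial.transform import Rotation as Ro
def tool():
    from rig import readout
    s=readout.get_state();q=s["ee_rot"]; return s,Ro.from_quat([q[1],q[2],q[3],q[0]]).as_matrix()
CT=caseT(.620,-.103,.050)
def need(Pc,s,R):  # dp in units from present to TCP at case point Pc
    return (R.T@(CT(Pc)-s["position"])/.2)
E
python3 - <<'E'
from h import *
s,R=tool();print(s["position"],s["qpos"].round(3));print(R.round(3),np.arctan2(R[1,0],R[0,0]))
L=[("pre",(-.170,-.035,.2476)),("stand",(-.1365,-.035,.1861))]
d=R[:,2];n=R[:,0]
for a in (.425,.5,.6,.7,.8,.9,1.0,1.05):
    E=np.array([.09-.195*np.cos(a),-.035,.081+.195*np.sin(a)]);L.append((a,E+[-.0312,0,.0342]))
o=None
for k,P in L:
    u=need(P,s,R);print(k,np.round(CT(P),4),u.round(3), None if o is None else (u-o).round(3));o=u
E
```

```text
[ 0.44977068 -0.14656119  0.30230937] [-0.662 -0.051  1.987  0.425  0.863  0.638]
[[ 0.878  0.048  0.477]
 [ 0.041 -0.999  0.026]
 [ 0.477 -0.003 -0.879]] 0.0469519710640179
pre [ 0.452  -0.1465  0.2476] [-0.121  0.001  0.246] None
stand [ 0.4854 -0.1448  0.1861] [-0.12   0.001  0.596] [0.    0.001 0.35 ]
0.425 [ 0.503  -0.1439  0.1956] [-0.02   0.001  0.596] [ 0.1 -0.   0. ]
0.5 [ 0.5096 -0.1436  0.2087] [0.04  0.001 0.554] [ 0.06  -0.    -0.042]
0.6 [ 0.5197 -0.1431  0.2253] [0.124 0.001 0.506] [ 0.084 -0.    -0.049]
0.7 [ 0.5315 -0.1425  0.2408] [0.213 0.    0.465] [ 0.089 -0.    -0.04 ]
0.8 [ 0.5448 -0.1418  0.2551] [ 0.305 -0.     0.435] [ 0.092 -0.    -0.031]
0.9 [ 0.5594 -0.1411  0.2679] [ 0.4   -0.     0.413] [ 0.095 -0.    -0.022]
1.0 [ 0.5752 -0.1403  0.2793] [ 0.497 -0.001  0.401] [ 0.097 -0.    -0.012]
1.05 [ 0.5836 -0.1399  0.2843] [ 0.546 -0.001  0.399] [ 0.049 -0.    -0.002]
```

Request:
{"op": "servo_tool", "data": {"moves": [{"dp":[-0.12,0,0.05],"delta_rot":[0,0,0],"fingers":0},{"dp":[0,0,0.15],"delta_rot":[0,0,0],"fingers":0},{"dp":[0,0,0.15],"delta_rot":[0,0,0],"fingers":0},{"dp":[0,0,0.15],"delta_rot":[0,0,0],"fingers":0},{"dp":[0,0,0.1],"delta_rot":[0,0,0],"fingers":0}]}}

```text
clock: 2.6
position: [0.4897, -0.1452, 0.1853]
ee_rot: [-0.007, 0.969, 0.025, 0.246]
contact_force: [0.4, 0.6, -1.0]
width: -0.0001
gripper_force: 0.0
```

Run:
```python
from h import *
s,R=tool();print(s["position"],s["qpos"].round(3),s["contact_force"])
p,d=imaging.get_image("scene")
b=cv2.resize(p[90:290,180:440],None,fx=3,fy=3,interpolation=cv2.INTER_CUBIC);cv2.imwrite("pics/c3.png",b[:,:,::-1])
```

```text
[ 0.48970804 -0.14519571  0.18534894] [-0.593  0.149  2.123  0.593  0.541  0.462] [ 0.44418585  0.56026654 -0.99298489]
```

View pics/c3.png

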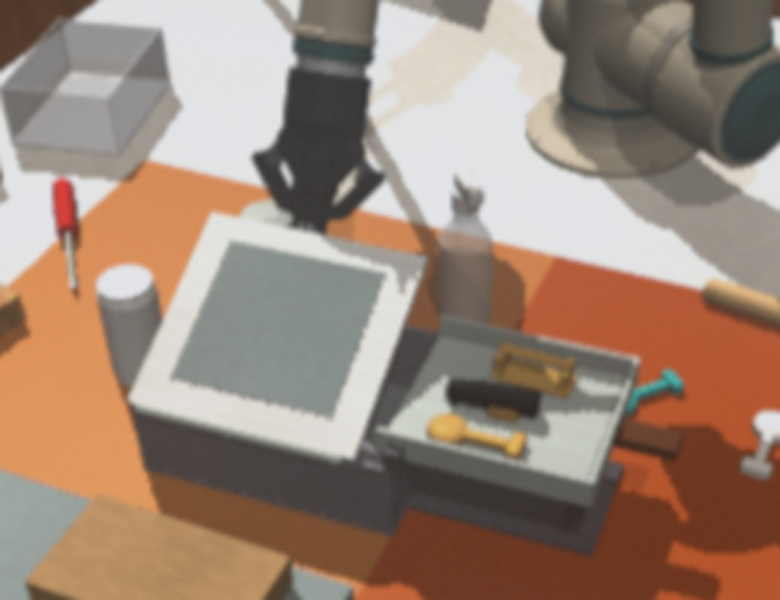

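The fingers at (315,222) are in front of the lid edge and just below it, clear of the spray at (465,260) and the can at (130,320). Now I push the lid up along its arc.

Request:
{"op": "servo_tool", "data": {"moves": [{"dp":[0.05,0,0],"delta_rot":[0,0,0],"fingers":0},{"dp":[0.05,0,0],"delta_rot":[0,0,0],"fingers":0},{"dp":[0.06,0,-0.042],"delta_rot":[0,0,0],"fingers":0},{"dp":[0.042,0,-0.025],"delta_rot":[0,0,0],"fingers":0},{"dp":[0.042,0,-0.024],"delta_rot":[0,0,0],"fingers":0}]}}

```text
clock: 3.15
position: [0.5219, -0.143, 0.2256]
ee_rot: [-0.007, 0.969, 0.025, 0.245]
contact_force: [-1.9, 0.1, -5.1]
width: 0.0001
gripper_force: 1.9
```

Request:
{"op": "servo_tool", "data": {"moves": [{"dp":[0.045,0,-0.02],"delta_rot":[0,0,0],"fingers":0},{"dp":[0.044,0,-0.02],"delta_rot":[0,0,0],"fingers":0},{"dp":[0.046,0,-0.016],"delta_rot":[0,0,0],"fingers":0},{"dp":[0.046,0,-0.015],"delta_rot":[0,0,0],"fingers":0},{"dp":[0,0,0],"delta_rot":[0,0,0],"fingers":0}]}}

```text
clock: 3.65
position: [0.5494, -0.1429, 0.2581]
ee_rot: [-0.006, 0.968, 0.025, 0.249]
contact_force: [-0.3, 0.4, 0.4]
width: -0.0003
gripper_force: 0.3
```

```bash
cat >> h.py <<'E'
def lidangle(n="scene"):
    # robust plane fit on the points in the lid's volume (case frame), hinge-line normal in the case's xz plane
    p,d=imaging.get_image(n);W=cloud(n,d).reshape(-1,3);W=W[~np.isnan(W).any(1)]-[.620,-.103,0]
    c,s_=np.cos(.05),np.sin(.05);x=W[:,0]*c+W[:,1]*s_;y=-W[:,0]*s_+W[:,1]*c;z=W[:,2]
    m=(y>-.11)&(y<.08)&(z>.1)&(x<.12)
    a=np.arctan2(z[m]-.081,.09-x[m]);r=np.hypot(z[m]-.081,.09-x[m])
    ok=(r>.05)&(r<.19)
    off=a[ok]-np.arcsin(.006/r[ok])
    h,e=np.histogram(off,bins=np.arange(0,1.9,.02));i=h.argmax();k=abs(off-e[i]-.01)<.04
    return np.median(off[k]),k.sum(),p
E
python3 - <<'E'
from h import *
s,R=tool();print(s["position"],s["contact_force"])
for n in("scene","top"):
    a,k,p=lidangle(n);print(n,a,k)
E
```

```text
[ 0.54944266 -0.14286551  0.25807577] [-0.2896528   0.35782603  0.42521313]
scene 0.8429327528849231 3659
top 0.8388554437257054 1701
```

Request:
{"op": "servo_tool", "data": {"moves": [{"dp":[0.046,0,-0.012],"delta_rot":[0,0,0],"fingers":0},{"dp":[0.047,0,-0.01],"delta_rot":[0,0,0],"fingers":0},{"dp":[0.047,0,-0.007],"delta_rot":[0,0,0],"fingers":0},{"dp":[0.045,0,-0.005],"delta_rot":[0,0,0],"fingers":0},{"dp":[0,0,0],"delta_rot":[0,0,0],"fingers":0}]}}

```text
clock: 4.25
position: [0.5788, -0.1413, 0.2814]
ee_rot: [-0.006, 0.968, 0.025, 0.249]
contact_force: [0.4, -0.2, 0.1]
width: -0.0001
gripper_force: 0.0
```

Run:
```python
from h import *
s,R=tool();print(s["position"],s["contact_force"])
for n in("scene","top"):
    a,k,p=lidangle(n);print(n,a,k)
```

```text
[ 0.57875297 -0.14126868  0.28140132] [ 0.35693775 -0.2050909   0.10437256]
scene 1.0336116432623759 3738
top 1.0325010318229155 935
```

Request:
{"op": "servo_tool", "data": {"moves": [{"dp":[0.018,0,0],"delta_rot":[0,0,0],"fingers":0},{"dp":[0,0,0],"delta_rot":[0,0,0],"fingers":0},{"dp":[-0.1,0,0],"delta_rot":[0,0,0],"fingers":0},{"dp":[-0.2,0,0],"delta_rot":[0,0,0],"fingers":0},{"dp":[0,0,-0.2],"delta_rot":[0,0,0],"fingers":0}]}}

```text
clock: 4.85
position: [0.4992, -0.1392, 0.2764]
ee_rot: [-0.014, 0.971, 0.024, 0.236]
contact_force: [-0.5, 0.7, -2.0]
width: 0.0003
gripper_force: 0.0
```

Run:
```python
from h import *
s,R=tool();print(s["position"],s["qpos"].round(3))
for n in("scene","top"):
    a,k,p=lidangle(n);print(n,a,k)
```

```text
[ 0.49916684 -0.1392267   0.27642104] [-0.567  0.05   1.95   0.401  0.792  0.722]
scene 1.0396280630039025 3612
top 1.0396629126696753 892
```

Request:
{"op": "servo_tool", "data": {"moves": [{"dp":[0.096,0,-0.176],"delta_rot":[0,0,0],"fingers":0},{"dp":[0.096,0,-0.176],"delta_rot":[0,0,0],"fingers":0},{"dp":[0.096,0,-0.176],"delta_rot":[0,0,0],"fingers":0},{"dp":[0,0,0],"delta_rot":[0,-1,0],"fingers":0},{"dp":[0,0,0],"delta_rot":[0,-1,0],"fingers":0}]}}

```text
clock: 5.45
position: [0.5091, -0.1451, 0.4117]
ee_rot: [-0.002, 0.988, 0.025, 0.151]
contact_force: [0.2, 0.3, -0.4]
width: 0.0001
gripper_force: 0.0
```

Request:
{"op": "servo_tool", "data": {"moves": [{"dp":[0,0,0],"delta_rot":[0,-1,0],"fingers":0},{"dp":[0,0,0],"delta_rot":[0,-1,0],"fingers":0},{"dp":[0,0,0],"delta_rot":[0,-1,0],"fingers":0},{"dp":[0,0,0],"delta_rot":[0,0,-1],"fingers":0},{"dp":[0,0,0],"delta_rot":[0,0,-1],"fingers":0}]}}

```text
clock: 5.95
position: [0.5105, -0.1445, 0.4082]
ee_rot: [0.0, 0.992, 0.128, 0.001]
contact_force: [-0.8, -0.3, 0.5]
width: 0.0
gripper_force: 0.0
```

Request:
{"op": "servo_tool", "data": {"moves": [{"dp":[0,0,0],"delta_rot":[0,0,-1],"fingers":0},{"dp":[0,0,0],"delta_rot":[0,0,-1],"fingers":0},{"dp":[0,0,0],"delta_rot":[0,0,-1],"fingers":0},{"dp":[0,0,0],"delta_rot":[0,0,-1],"fingers":0},{"dp":[0,0,0],"delta_rot":[0,0,-1],"fingers":0}]}}

```text
clock: 6.45
position: [0.5097, -0.1445, 0.4088]
ee_rot: [0.001, 0.929, 0.369, 0.002]
contact_force: [0.7, -0.3, -0.2]
width: -0.0002
gripper_force: 0.0
```

Request:
{"op": "servo_tool", "data": {"moves": [{"dp":[0,0,0],"delta_rot":[0,0,-1],"fingers":0},{"dp":[0,0,0],"delta_rot":[0,0,-1],"fingers":0},{"dp":[0,0,0],"delta_rot":[0,0,-1],"fingers":0},{"dp":[0,0,0],"delta_rot":[0,0,-1],"fingers":0},{"dp":[0,0,0],"delta_rot":[0,0,-1],"fingers":0}]}}

```text
clock: 6.95
position: [0.5097, -0.1446, 0.4087]
ee_rot: [0.001, 0.809, 0.587, 0.001]
contact_force: [-0.3, 1.0, 0.0]
width: -0.0001
gripper_force: 0.0
```

Run:
```python
from h import *
s,R=tool();print(s["position"],s["qpos"].round(3));print(R.round(3))
Rt=np.array([[-np.sin(.05),np.cos(.05),0],[np.cos(.05),np.sin(.05),0],[0,0,-1]]).T
print("rot left (tool)",(Ro.from_matrix(R.T@Rt).as_rotvec()*10).round(2))
P=np.array([0,.317,.095+.054]);print("world",CT(P),"units after rot",(Rt.T@(CT(P)-s["position"])/.2).round(3))
```

```text
[ 0.50969635 -0.1445667   0.40872723] [-4.080e-01  1.640e-01  1.400e+00  1.000e-03  1.575e+00 -9.300e-02]
[[ 0.31   0.951  0.003]
 [ 0.951 -0.31  -0.   ]
 [ 0.001  0.003 -1.   ]]
rot left (tool) [ 0.03 -0.   -3.65]
world [0.6041566  0.21360383 0.149     ] units after rot [1.765 0.561 1.299]
```

Request:
{"op": "servo_tool", "data": {"moves": [{"dp":[0,0,0],"delta_rot":[0,0,-0.91],"fingers":0.7},{"dp":[0,0,0],"delta_rot":[0,0,-0.91],"fingers":0.7},{"dp":[0,0,0],"delta_rot":[0,0,-0.91],"fingers":0.7},{"dp":[0,0,0],"delta_rot":[0,0,-0.91],"fingers":0.7},{"dp":[0.15,0.048,0],"delta_rot":[0,0,0],"fingers":0.7}]}}

```text
clock: 7.45
position: [0.5178, -0.1163, 0.4086]
ee_rot: [0.002, 0.692, 0.722, 0.0]
contact_force: [1.7, -0.2, -0.2]
width: 0.0598
gripper_force: 0.0
```

Request:
{"op": "servo_tool", "data": {"moves": [{"dp":[0.2,0.064,0],"delta_rot":[0,0,0],"fingers":0.7},{"dp":[0.2,0.064,0],"delta_rot":[0,0,0],"fingers":0.7},{"dp":[0.2,0.064,0],"delta_rot":[0,0,0],"fingers":0.7},{"dp":[0.2,0.064,0],"delta_rot":[0,0,0],"fingers":0.7},{"dp":[0.2,0.064,0],"delta_rot":[0,0,0],"fingers":0.7}]}}

```text
clock: 7.95
position: [0.5732, 0.0908, 0.4088]
ee_rot: [0.001, 0.691, 0.723, 0.002]
contact_force: [0.9, 0.3, -0.7]
width: 0.0598
gripper_force: 0.0
```

Request:
{"op": "servo_tool", "data": {"moves": [{"dp":[0.2,0.064,0],"delta_rot":[0,0,0],"fingers":0.7},{"dp":[0.2,0.064,0],"delta_rot":[0,0,0],"fingers":0.7},{"dp":[0.2,0.064,0.1],"delta_rot":[0,0,0],"fingers":0.7},{"dp":[0,0,0.2],"delta_rot":[0,0,0],"fingers":0.7},{"dp":[0,0,0.2],"delta_rot":[0,0,0],"fingers":0.7}]}}

```text
clock: 8.45
position: [0.6063, 0.2128, 0.3077]
ee_rot: [0.001, 0.69, 0.724, 0.002]
contact_force: [0.4, -0.7, -0.1]
width: 0.0597
gripper_force: 0.0
```

Run:
```python
from h import *
s,R=tool();print(s["position"],s["qpos"].round(3),s["width"]);print(R.round(3))
P=np.array([0,.317,.095+.054]);print("units",(R.T@(CT(P)-s["position"])/.2).round(3))
p,d=imaging.get_image("top")
W=cloud("top",d);T=W[150:190,215:250];m=(T[...,2]>0.088)&(T[...,2]<0.107)&(abs(T[...,0]-.604)<.03)&(T[...,1]>.19);t=T[m]
print("tongue",len(t),t.mean(0) if len(t) else 0,t.min(0),t.max(0))
a=cv2.resize(p[90:250,180:420],None,fx=3.2,fy=3.2,interpolation=cv2.INTER_CUBIC);cv2.imwrite("pics/c4.png",a[:,:,::-1])
```

```text
[0.60634429 0.21277391 0.3077173 ] [2.290e-01 3.740e-01 1.348e+00 1.000e-03 1.414e+00 1.820e-01] 0.05973628607818831
[[-0.047  0.999  0.005]
 [ 0.999  0.047  0.002]
 [ 0.002  0.005 -1.   ]]
units [ 0.003 -0.015  0.794]
tongue 148 [0.60253859 0.21119622 0.10008545] [0.58924309 0.19133519 0.09494506] [0.61644963 0.23179887 0.10562122]
```

View pics/c4.png

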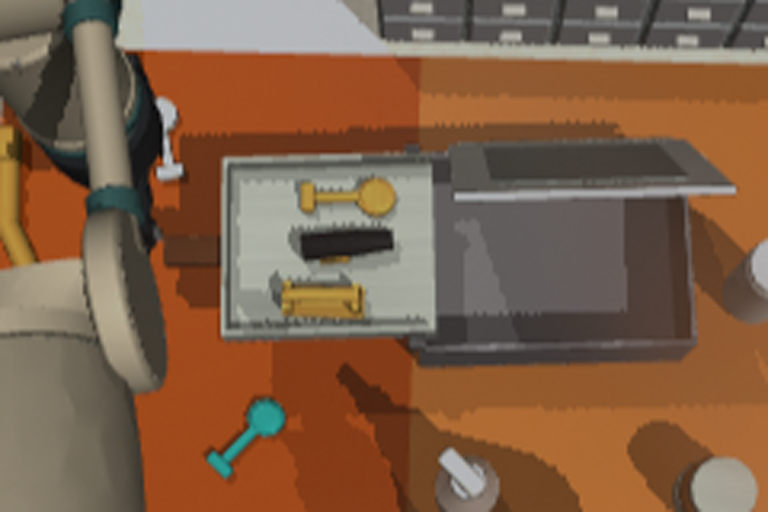

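The lid stands by itself. The case is open at (560,260), the tongue is at (190,250), the three parts are still in the pan, and the gripper is above the tongue. Now I descend and grip.

Request:
{"op": "servo_tool", "data": {"moves": [{"dp":[0,-0.015,0.2],"delta_rot":[0,0,0],"fingers":0.7},{"dp":[0,0,0.2],"delta_rot":[0,0,0],"fingers":0.7},{"dp":[0,0,0.2],"delta_rot":[0,0,0],"fingers":0.7},{"dp":[0,0,0.12],"delta_rot":[0,0,0],"fingers":0.7},{"dp":[0,0,0.07],"delta_rot":[0,0,0],"fingers":0.7}]}}

```text
clock: 9.0
position: [0.6021, 0.2101, 0.1487]
ee_rot: [-0.001, 0.692, 0.722, -0.0]
contact_force: [0.4, 0.1, 0.6]
width: 0.06
gripper_force: 0.0
```

Request:
{"op": "servo_tool", "data": {"force": 35, "moves": [{"dp":[0,0,0],"delta_rot":[0,0,0],"fingers":0},{"dp":[0,0,0],"delta_rot":[0,0,0],"fingers":0},{"dp":[0,0,0],"delta_rot":[0,0,0],"fingers":0},{"dp":[0,0,0],"delta_rot":[0,0,0],"fingers":0},{"dp":[0,0,0],"delta_rot":[0,0,0],"fingers":0}]}}

```text
clock: 9.5
position: [0.6031, 0.2102, 0.1522]
ee_rot: [0.001, 0.691, 0.723, 0.002]
contact_force: [1.7, 0.8, 5.1]
width: 0.0252
gripper_force: 35.7
```

Run:
```python
from h import *
s,R=tool();print(s["position"],s["width"],s["contact_force"])
g=lambda th:np.array([0,.120+.197*np.cos(th)-.010*np.sin(th),.085+.197*np.sin(th)+.010*np.cos(th)])
o=CT(g(0))
for th in np.arange(.1,1.11,.1):
    print(th.round(2),((R.T@(CT(g(th))-o))/.2).round(3));o=CT(g(th))
```

```text
[0.60312788 0.21018871 0.15223139] 0.02519732917944994 [1.68592433 0.78988207 5.09847086]
0.1 [-0.01   0.001 -0.098]
0.2 [-0.02   0.001 -0.097]
0.3 [-0.029  0.001 -0.094]
0.4 [-0.038  0.001 -0.091]
0.5 [-0.047  0.001 -0.087]
0.6 [-0.056  0.001 -0.081]
0.7 [-0.064  0.001 -0.075]
0.8 [-0.071  0.001 -0.069]
0.9 [-0.077  0.001 -0.061]
1.0 [-0.083  0.001 -0.053]
1.1 [-0.088  0.001 -0.045]
```

Request:
{"op": "servo_tool", "data": {"moves": [{"dp":[-0.004,0,-0.049],"delta_rot":[0,0,0],"fingers":0},{"dp":[-0.006,0,-0.049],"delta_rot":[0,0,0],"fingers":0},{"dp":[-0.01,0,-0.049],"delta_rot":[0,0,0],"fingers":0},{"dp":[-0.01,0,-0.048],"delta_rot":[0,0,0],"fingers":0},{"dp":[-0.029,0,-0.094],"delta_rot":[0,0,0],"fingers":0}]}}

```text
clock: 10.0
position: [0.6038, 0.198, 0.2077]
ee_rot: [0.001, 0.691, 0.723, 0.001]
contact_force: [6.7, -0.8, -7.0]
width: 0.0251
gripper_force: 34.8
```

Run:
```python
from h import *
s,R=tool();print(s["position"],s["width"],s["contact_force"],s["moment"])
```

```text
[0.6037557  0.19800779 0.20774311] 0.025092047777217626 [ 6.72742703 -0.76230675 -6.95883088] [-0.0028456  -1.10132345  0.12172839]
```

Request:
{"op": "servo_tool", "data": {"moves": [{"dp":[-0.019,0,-0.046],"delta_rot":[0,0,0],"fingers":0},{"dp":[-0.019,0,-0.045],"delta_rot":[0,0,0],"fingers":0},{"dp":[-0.023,0,-0.044],"delta_rot":[0,0,0],"fingers":0},{"dp":[-0.024,0,-0.043],"delta_rot":[0,0,0],"fingers":0},{"dp":[-0.028,0,-0.041],"delta_rot":[0,0,0],"fingers":0}]}}

```text
clock: 10.5
position: [0.6049, 0.1749, 0.252]
ee_rot: [0.002, 0.691, 0.722, 0.001]
contact_force: [6.7, -1.2, -6.7]
width: 0.0252
gripper_force: 35.0
```

Request:
{"op": "servo_tool", "data": {"moves": [{"dp":[-0.028,0,-0.04],"delta_rot":[0,0,0],"fingers":0},{"dp":[-0.032,0,-0.038],"delta_rot":[0,0,0],"fingers":0},{"dp":[-0.032,0,-0.037],"delta_rot":[0,0,0],"fingers":0},{"dp":[0,0,0],"delta_rot":[0,0,0],"fingers":0},{"dp":[0,0,0],"delta_rot":[0,0,0],"fingers":0}]}}

```text
clock: 11.0
position: [0.6058, 0.1561, 0.2751]
ee_rot: [0.002, 0.692, 0.722, 0.001]
contact_force: [6.9, -1.1, -3.7]
width: 0.0248
gripper_force: 35.5
```

Run:
```python
from h import *
s,R=tool();print(s["position"],s["width"],s["contact_force"],s["moment"])
p,d=imaging.get_image("scene")
q,e=imaging.get_image("top")
a=np.hstack([cv2.resize(p[110:290,200:400],(400,360)),cv2.resize(q[110:220,230:350][:, :],(393,360))])
cv2.imwrite("pics/c5.png",a[:,:,::-1])
```

```text
[0.60578247 0.1560818  0.2751109 ] 0.02483486586272948 [ 6.89721829 -1.09277954 -3.66529691] [-0.1692266  -1.16865754  0.05401602]
```

View pics/c5.png

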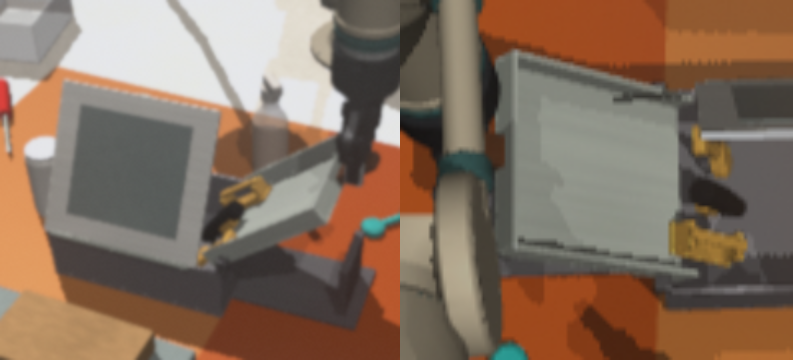

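At about 0.7 rad all three parts have slid to the spout: the guard at (705,240), the mouthpiece at (715,200) and the key at (710,150). The pan floor is clear. I'll tip further to shed them fully.

Request:
{"op": "servo_tool", "data": {"moves": [{"dp":[-0.035,0,-0.035],"delta_rot":[0,0,0],"fingers":0},{"dp":[-0.036,0,-0.034],"delta_rot":[0,0,0],"fingers":0},{"dp":[-0.038,0,-0.031],"delta_rot":[0,0,0],"fingers":0},{"dp":[-0.039,0,-0.03],"delta_rot":[0,0,0],"fingers":0},{"dp":[0,0,0],"delta_rot":[0,0,0],"fingers":0}]}}

```text
clock: 11.6
position: [0.6073, 0.1261, 0.3011]
ee_rot: [0.002, 0.692, 0.722, 0.001]
contact_force: [6.9, -2.0, -6.5]
width: 0.0254
gripper_force: 36.2
```

Request:
{"op": "servo_tool", "data": {"moves": [{"dp":[-0.041,0,-0.027],"delta_rot":[0,0,0],"fingers":0},{"dp":[-0.042,0,-0.026],"delta_rot":[0,0,0],"fingers":0},{"dp":[-0.03,0,-0.016],"delta_rot":[0,0,0],"fingers":0},{"dp":[0,0,0],"delta_rot":[0,0,0],"fingers":0},{"dp":[0,0,0],"delta_rot":[0,0,0],"fingers":0}]}}

```text
clock: 12.1
position: [0.6084, 0.1043, 0.3143]
ee_rot: [0.002, 0.692, 0.722, 0.001]
contact_force: [9.0, -1.3, -6.3]
width: 0.0254
gripper_force: 37.2
```

Run:
```python
from h import *
s,R=tool();print(s["position"],s["width"],s["contact_force"],s["moment"])
p,d=imaging.get_image("scene")
q,e=imaging.get_image("top")
a=np.hstack([cv2.resize(p[110:290,200:400],(400,360)),cv2.resize(q[110:220,290:410],(393,360))])
cv2.imwrite("pics/c6.png",a[:,:,::-1]);print(lidangle()[:2])
```

```text
[0.6083624  0.10428023 0.31434651] 0.02536233722638449 [ 9.04865144 -1.29777393 -6.3214818 ] [ 0.01064685 -1.26692217 -0.00598496]
(np.float64(1.0395328519816371), np.int64(3600))
```

View pics/c6.png

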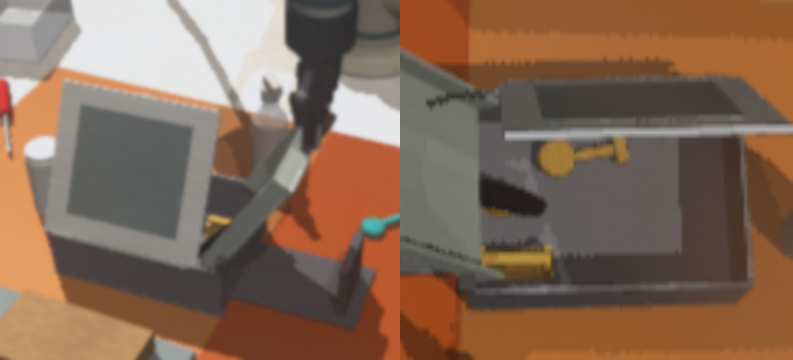

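The key lies in the case at (580,155). The mouthpiece (515,197) and the guard (515,262) are partly hidden by the pan, so I check their heights before lowering.

Run:
```python
from h import *
p,d=imaging.get_image("top");W=cloud("top",d)
o=np.array([.620,-.103,0]);c,s=np.cos(.05),np.sin(.05)
# full-res pixel = 290+(u-400)*120/393 , 110+v*110/360
for nm,u,v in [("key",555,155),("mouth in",485,195),("mouth tip",540,208),("guard in",490,262),("guard end",545,262),("floor",620,220)]:
    U=int(round(290+(u-400)*120/393));V=int(round(110+v*110/360));w=W[V,U]-o
    print(nm,U,V,np.round([w[0]*c+w[1]*s,-w[0]*s+w[1]*c,w[2]],3),p[V,U])
```

```text
key 337 157 [0.047 0.038 0.016] [163 122  58]
mouth in 316 170 [-0.007  0.101  0.073] [33 28 26]
mouth tip 333 174 [-0.006  0.051  0.019] [39 32 28]
guard in 317 190 [-0.055  0.1    0.03 ] [137 103  46]
guard end 334 190 [-0.056  0.051  0.031] [148 118  52]
floor 357 177 [-0.013 -0.02   0.006] [99 91 90]
```

The guard and the key lie flat, but the mouthpiece leans with its inner end at about z = 73 mm by the spout. I'll lower slowly to about 0.6 rad and see whether it settles.

Request:
{"op": "servo_tool", "data": {"moves": [{"dp":[0.03,0,0.016],"delta_rot":[0,0,0],"fingers":0},{"dp":[0.042,0,0.026],"delta_rot":[0,0,0],"fingers":0},{"dp":[0.041,0,0.027],"delta_rot":[0,0,0],"fingers":0},{"dp":[0.039,0,0.03],"delta_rot":[0,0,0],"fingers":0},{"dp":[0.038,0,0.031],"delta_rot":[0,0,0],"fingers":0}]}}

```text
clock: 12.8
position: [0.6064, 0.1424, 0.2898]
ee_rot: [0.003, 0.691, 0.722, 0.001]
contact_force: [6.2, -0.3, 0.9]
width: 0.0251
gripper_force: 35.9
```

Request:
{"op": "servo_tool", "data": {"moves": [{"dp":[0.036,0,0.034],"delta_rot":[0,0,0],"fingers":0},{"dp":[0.035,0,0.035],"delta_rot":[0,0,0],"fingers":0},{"dp":[0.032,0,0.037],"delta_rot":[0,0,0],"fingers":0},{"dp":[0.032,0,0.038],"delta_rot":[0,0,0],"fingers":0},{"dp":[0,0,0],"delta_rot":[0,0,0],"fingers":0}]}}

```text
clock: 13.3
position: [0.605, 0.1709, 0.2602]
ee_rot: [0.001, 0.691, 0.723, 0.002]
contact_force: [5.9, 2.7, 0.6]
width: 0.0254
gripper_force: 35.0
```

```bash
cat >> h.py <<'E'
def parts():
    p,d=imaging.get_image("top");W=cloud("top",d)-[.620,-.103,0];c,s=np.cos(.05),np.sin(.05)
    C=np.stack([W[...,0]*c+W[...,1]*s,-W[...,0]*s+W[...,1]*c,W[...,2]],-1)
    inn=(abs(C[...,0])<.088)&(C[...,1]<.112)&(C[...,1]>-.11)&(C[...,2]>.009)&(C[...,2]<.12)
    hs=cv2.cvtColor(p,cv2.COLOR_RGB2HSV)
    for nm,m in(("brass",inn&(hs[...,1]>120)&(hs[...,2]>70)),("black",inn&(p.max(-1)<55)&(abs(C[...,0])<.05))):
        n,l,st,_=cv2.connectedComponentsWithStats(m.astype(np.uint8))
        for i in range(1,n):
            if st[i,4]>15:Q=C[l==i];print(nm,st[i,4],"min",Q.min(0).round(3),"max",Q.max(0).round(3))
    return p
E
python3 - <<'E'
from h import *
s,R=tool();print(s["position"],s["contact_force"])
p=parts()
E
```

```text
[0.60502799 0.17092485 0.26022066] [5.93277524 2.7090264  0.62609909]
brass 160 min [ 0.029 -0.028  0.009] max [0.06  0.053 0.023]
brass 139 min [-0.065  0.044  0.009] max [-0.039  0.103  0.039]
black 131 min [-0.013  0.051  0.014] max [0.011 0.101 0.08 ]
```

Request:
{"op": "servo_tool", "data": {"moves": [{"dp":[0.028,0,0.04],"delta_rot":[0,0,0],"fingers":0},{"dp":[0.028,0,0.041],"delta_rot":[0,0,0],"fingers":0},{"dp":[0.024,0,0.043],"delta_rot":[0,0,0],"fingers":0},{"dp":[0.023,0,0.044],"delta_rot":[0,0,0],"fingers":0},{"dp":[0.019,0,0.045],"delta_rot":[0,0,0],"fingers":0}]}}

```text
clock: 13.85
position: [0.6038, 0.1957, 0.2177]
ee_rot: [0.001, 0.691, 0.723, 0.002]
contact_force: [5.5, 3.1, 1.8]
width: 0.0253
gripper_force: 34.3
```

Request:
{"op": "servo_tool", "data": {"moves": [{"dp":[0.019,0,0.046],"delta_rot":[0,0,0],"fingers":0},{"dp":[0.015,0,0.047],"delta_rot":[0,0,0],"fingers":0},{"dp":[0.014,0,0.047],"delta_rot":[0,0,0],"fingers":0},{"dp":[0.01,0,0.048],"delta_rot":[0,0,0],"fingers":0},{"dp":[0,0,0],"delta_rot":[0,0,0],"fingers":0}]}}

```text
clock: 14.35
position: [0.6032, 0.2075, 0.1788]
ee_rot: [0.0, 0.691, 0.723, 0.002]
contact_force: [4.3, 4.2, 0.9]
width: 0.0253
gripper_force: 34.4
```

Run:
```python
from h import *
s,R=tool();print(s["position"],s["contact_force"])
p=parts()
a=cv2.resize(p[110:220,225:415],None,fx=4,fy=4,interpolation=cv2.INTER_CUBIC);cv2.imwrite("pics/c7.png",a[:,:,::-1])
```

```text
[0.60324601 0.20751349 0.17884745] [4.34614608 4.20597602 0.8858816 ]
brass 156 min [ 0.029 -0.028  0.011] max [0.061 0.053 0.022]
brass 132 min [-0.064  0.044  0.009] max [-0.039  0.103  0.038]
black 129 min [-0.013  0.051  0.011] max [0.01  0.101 0.082]
```

View pics/c7.png

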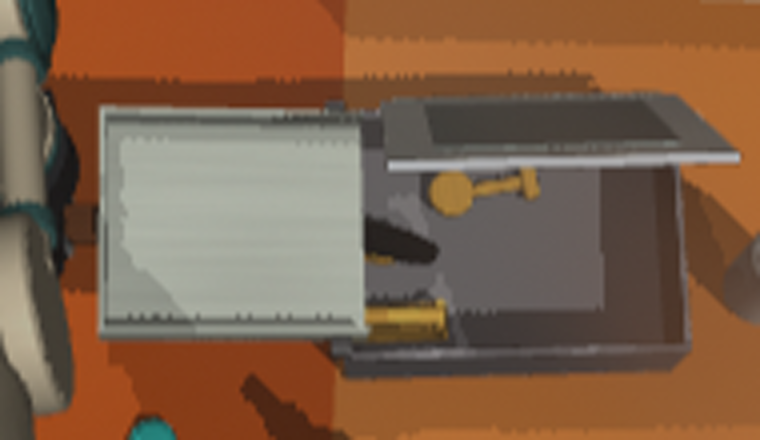

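Request:
{"op": "servo_tool", "data": {"moves": [{"dp":[0.006,0,0.045],"delta_rot":[0,0,0],"fingers":0},{"dp":[0.004,0,0.045],"delta_rot":[0,0,0],"fingers":0},{"dp":[0.002,0,0.04],"delta_rot":[0,0,0],"fingers":0},{"dp":[0,0,0],"delta_rot":[0,0,0],"fingers":0},{"dp":[0,0,0],"delta_rot":[0,0,0],"fingers":0}]}}

```text
clock: 14.9
position: [0.6031, 0.2102, 0.1548]
ee_rot: [0.0, 0.691, 0.722, 0.003]
contact_force: [4.8, 5.7, 3.7]
width: 0.0253
gripper_force: 35.3
```

Run:
```python
from h import *
s,R=tool();print(s["position"],s["contact_force"])
p,d=imaging.get_image("top");W=cloud("top",d)-[.620,-.103,0];c,s=np.cos(.05),np.sin(.05)
C=np.stack([W[...,0]*c+W[...,1]*s,-W[...,0]*s+W[...,1]*c,W[...,2]],-1)
for V in(168,171,174,189):
  print(V,[(u,*C[V,u,1:].round(3).tolist(),int(p[V,u].max())) for u in range(313,335,2)])
T=C[120:200,250:310];m=T[...,2]<.105;z=T[m];A=np.c_[z[:,1],np.ones(len(z))];print("pan floor slope",np.linalg.lstsq(A,z[:,2],rcond=None)[0],len(z))
```

```text
[0.60305762 0.21023861 0.15479638] [4.82015502 5.65428067 3.69877443]
168 [(313, 0.11, 0.087, 178), (315, 0.104, 0.087, 125), (317, 0.098, 0.077, 37), (319, 0.093, 0.076, 38), (321, 0.087, 0.069, 40), (323, 0.081, 0.065, 39), (325, 0.075, 0.054, 38), (327, 0.069, 0.043, 41), (329, 0.063, 0.033, 88), (331, 0.056, 0.006, 116), (333, 0.05, 0.003, 100)]
171 [(313, 0.11, 0.086, 177), (315, 0.104, 0.088, 139), (317, 0.099, 0.073, 38), (319, 0.093, 0.072, 38), (321, 0.087, 0.059, 39), (323, 0.081, 0.059, 39), (325, 0.076, 0.051, 41), (327, 0.07, 0.046, 40), (329, 0.064, 0.042, 42), (331, 0.058, 0.032, 41), (333, 0.051, 0.024, 44)]
174 [(313, 0.11, 0.088, 175), (315, 0.104, 0.089, 160), (317, 0.099, 0.052, 89), (319, 0.093, 0.049, 98), (321, 0.087, 0.046, 94), (323, 0.081, 0.045, 51), (325, 0.075, 0.04, 39), (327, 0.07, 0.035, 39), (329, 0.064, 0.032, 40), (331, 0.058, 0.025, 40), (333, 0.052, 0.022, 43)]
189 [(313, 0.111, 0.088, 171), (315, 0.105, 0.09, 173), (317, 0.1, 0.033, 169), (319, 0.094, 0.036, 170), (321, 0.088, 0.037, 170), (323, 0.082, 0.034, 183), (325, 0.077, 0.033, 182), (327, 0.071, 0.035, 182), (329, 0.065, 0.035, 183), (331, 0.059, 0.037, 182), (333, 0.054, 0.034, 182)]
pan floor slope [-0.08175766  0.07959523] 4506
```

The mouthpiece leans at about 45° inside the case, wholly below the spout and the rim, so it's in. I lower the last bit, release and retreat upward.

Request:
{"op": "servo_tool", "data": {"moves": [{"dp":[0,0,0.013],"delta_rot":[0,0,0],"fingers":0},{"dp":[0,0,0],"delta_rot":[0,0,0],"fingers":0},{"dp":[0,0,0],"delta_rot":[0,0,0],"fingers":0.7},{"dp":[0,0,0],"delta_rot":[0,0,0],"fingers":0.7},{"dp":[0,0,0],"delta_rot":[0,0,0],"fingers":0.7}]}}

```text
clock: 15.45
position: [0.6002, 0.208, 0.1499]
ee_rot: [-0.001, 0.691, 0.722, -0.002]
contact_force: [-0.3, 0.2, -0.3]
width: 0.0596
gripper_force: 0.0
```

Request:
{"op": "servo_tool", "data": {"moves": [{"dp":[0,0,-0.1],"delta_rot":[0,0,0],"fingers":0.7},{"dp":[0,0,-0.2],"delta_rot":[0,0,0],"fingers":0.7},{"dp":[0,0,-0.2],"delta_rot":[0,0,0],"fingers":0.7},{"dp":[0,0,-0.2],"delta_rot":[0,0,0],"fingers":0.7},{"dp":[0,0,-0.2],"delta_rot":[0,0,0],"fingers":0.7}]}}

```text
clock: 15.95
position: [0.6009, 0.208, 0.3316]
ee_rot: [-0.001, 0.691, 0.722, -0.001]
contact_force: [-0.6, -0.9, -0.9]
width: 0.0599
gripper_force: 0.0
```

Run:
```python
from h import *
s,R=tool();print(s["position"],s["contact_force"],s["width"])
print(lidangle()[:2]);p=parts()
_,d=imaging.get_image("top")
def prof(d):
    W=cloud("top",d)-[.620,-.103,0];c,s=np.cos(.05),np.sin(.05)
    y=-W[...,0]*s+W[...,1]*c;x=W[...,0]*c+W[...,1]*s;z=W[...,2];m=(y>.13)&(y<.26)&(abs(x)<.05)&(z>.06)&(z<.13)
    return np.polyfit(y[m],z[m],1),[np.median(z[m&(abs(y-t)<.01)]).round(4) for t in(.14,.18,.22,.25)]
print(prof(d)); print("before",prof(np.load("top0.npz")["d"]))
g,_=imaging.get_image("scene")
a=np.hstack([cv2.resize(p[110:270,200:450],(400,256)),cv2.resize(g[110:290,170:450],(400,256))]);cv2.imwrite("pics/c8.png",a[:,:,::-1])
```

```text
[0.60090727 0.2080092  0.33155081] [-0.55361508 -0.86483455 -0.87875343] 0.059897830649523365
(np.float64(1.0393540310137177), np.int64(3619))
brass 156 min [ 0.028 -0.028  0.01 ] max [0.061 0.053 0.025]
brass 131 min [-0.064  0.044  0.009] max [-0.038  0.103  0.038]
black 130 min [-0.013  0.051  0.014] max [0.011 0.101 0.081]
(array([0.00046775, 0.08863541]), [np.float64(0.0885), np.float64(0.0888), np.float64(0.0889), np.float64(0.0888)])
before (array([-0.04908105,  0.10439637]), [np.float64(0.0895), np.float64(0.0932), np.float64(0.0903), np.float64(0.0886)])
```

View pics/c8.png

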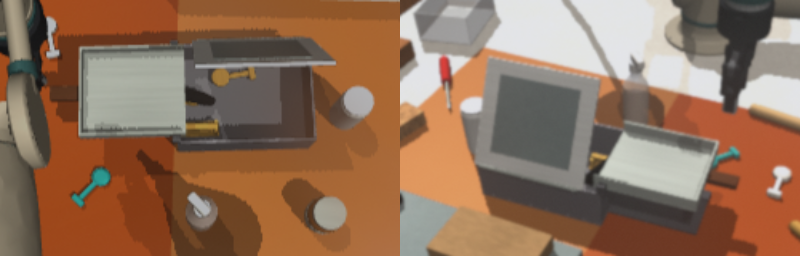

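The last view shows the pan empty and flat (130,90), the lid standing (265,50), and the key (235,75), mouthpiece (200,97) and guard (203,128) in the case. The spray, jar and can haven't moved, and the gripper is clear of everything. I'm handing in.

```bash
python3 -c "
from rig import manip
print(manip.sign_off())"
```

```text
the job is handed in; nothing more can be done
None
```

I handed in the job at about 16 s of the 67 s limit: the lid stands by itself at about 59.6°, all three parts are in the case (the mouthpiece leaning against its wall under the spout), the pan is flat again, and nothing else on the bench looked moved in the last pictures.

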